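Stow the bamboo spatula in the caddy slot

ROBOT

A 7-joint arm with a two-finger parallel gripper is mounted at the origin on the work surface. World frame = base frame: x ahead of the robot, y to its left, z up, the work surface at z = 0. Lengths are in m, angles in rad, forces in N, time in s.
With the tool pointing down it reaches from about 0.4 to 0.85 m from the base axis. Payload 4.4 kg.
Tool frame: the origin (TCP) lies midway between the tips of the shut fingers; the grasp point (between the pads) lies 19 mm behind it (env.grip_depth is the distance from the TCP to the grasp point, in m); z points along the fingers, y is the line along which they close (so a half turn about z gives the same grasp; the last joint's range is limited). The gripper opens to 94 mm and grips with 3 to 60 N. Pads are 16 mm wide; open, the fingers measure 119 mm over their backs; the gripper's body (75 mm by 177 mm) begins 78 mm behind the grasp point.
Start: joints at [-1.399, 0.628, 0.038, 1.517, -0.027, 0.996, -0.02], TCP at [0.153, 0.632, 0.171] pointing down, gripper open.
Joint ranges: [-3.06, 3.06], [-0.37, 2.12], [-1.25, 1.32], [0.18, 2.47], [-1.1, 4.24], [0.23, 1.98], [-2.94, 2.94]. Speed limits (rad/s): [2.57, 2.57, 3.14, 3.14, 3.14, 3.14, 3.14].

INTERFACE

Orientations are given as a unit quaternion [w, x, y, z].
In Python, from rig import env, read_camera, finder gives the robot as it stands.
- The arm moves only by the tool step_arm, never from a script. Its argument "motion" is a list of rows, each a list of 3 entries, a list of its own where there are three numbers: the shift along the tool's x, y, z in mm, then the turn, a rotation vector about the tool's x, y, z in rad, then the opening, from 0 (shut) to 1 (fully open). A call has exactly 8 rows; each row is the pose to reach, as a shift and turn from the pose commanded when the call began, along the tool's axes at that moment; what a row does not reach only later rows make up. A row lasts 1/8 s, in which the tool goes at most 62.5 mm and 10.7 degrees, less where a joint would pass 70% of its speed; a pose out of reach is approached as far as the arm can. A call with a gripper value outside its range is refused whole. The fingers move at their own pace and stop on an object; "newtons" is the grip in N (left out, the last holds). Time passes only in rows, so rows that repeat a pose let the fingers close, or fill a call up. It gives the time, the measured TCP pose, the force, the opening and the grip force at its end, in the units of the state.
- env.sense(): the state, without advancing time (a new reading comes with each control period).
- read_camera(name): name is "scene" or "side" or "wrist"; returns a dict with "color" (420x560x3 uint8, red, green, blue), "z_map" (420x560 float32, m along the optical axis (not along the pixel's ray), 0 where there is no reading), "intrinsics" (3x3 intrinsics, pixels), "dist_coeffs" ([k1, k2, p1, p2, k3] as OpenCV has them; the pictures are not rectified), "pose" (4x4, takes a point from camera to world coordinates). Camera axes: x right, y up, looking along -z (the intrinsics and any distortion apply to the point x, -y, -z); pixel columns grow to the right and rows downward; lengths in m; the calibration is good to about 2 mm. A picture is of the moment at which its call begins.
- env.hand_in(): hands the job in; it is judged then, once.
Trained networks look in a picture, given as the dict that the camera call returned (one of the last four; its "shot" number tells which), for a name from the list of things; names that differ only in an ending like _2 or _b are one class to them, and where a whole thing is asked for, a point or a joint stands for the part that bears it (a point fixed in the world has none). Each returns a list of dicts, best first, with "conf" (0 to 1); they miss things now and then, are a little off and sometimes report something else, mostly with a low value. They report only what shows in the picture. A call takes as long as a camera call. They do not tell look-alikes from the thing itself.
- finder.find_in(picture, target): "pixel" ([column, row] in pixels, amid what is visible of it).
- finder.cut_out(picture, target): "region" (420x560 bool, what is visible of it) and "pixel" ([column, row] in pixels, amid what is visible of it).
The state is a dict: "t": time; "q": joint angles; "dq": joint speeds; "effort": joint torques, N m; "tool_pos": TCP position; "orientation": TCP orientation; "wrist_force": force on the tool from outside, world axes, zero at the start; "ft_torque": the same for the moment, N m; "width": finger opening in m; "finger_force": force on a finger pad.
Only numpy, scipy, OpenCV 4.12 (cv2) and the standard library are available. Lean on these libraries where they do the work, as an engineer would, in place of code of your own. Each camera call takes 0.05 s, during which the arm holds its last target. There are 200 camera calls.

TASK

Pull the bamboo spatula by its blade out of the drying rack and lay it down flat on the ledge, letting go of it there. Then take it again by its handle, slide it blade first into the flat slot of the green utensil caddy until it is fully home against the back of the slot, and let go. Leave the teapot, glass cup, canister and silicone lid where they are.

Things in the scene. Friction and masses are not known exactly. Their poses are not given: they have to be found in the camera images.
- spatula: Flat bamboo spatula. Origin: underside, centre line, where blade meets handle. +y points to the blade tip, x across, z up. Blade y 0 to 85 mm, 52 wide, 6 thick (z 0 to 6), corners rounded by 18. Handle y 0 to -165, 22 wide, 12 thick (z 0 to 12). About 65 g, centre of mass near y -40. Starts with its handle in the rack's sleeve, all the blade sticking out, underside 25 mm above the ledge.
- spatula_tip (a point): Middle of the spatula's blade tip: 85 mm along +y from the spatula's origin, half-way through the blade's thickness.
- rack: Dark steel drying rack, fixed, 120 mm in x, 170 in y, 46 high. Origin: centre of its footprint on the ledge. A shelf (top at z 25 mm) carries a slatted sleeve along y, inside 30 mm wide and 18 high, open only at its +y end (y = 85 mm): the spatula comes out only along the rack's +y.
- caddy: Green plastic utensil caddy, fixed, 90 mm wide in x, y -80 to 95 mm; origin on the ledge. Its flat slot, open to -y, is 58 wide (x -29 to 29), 10 high (z 25 to 35), straight from y -65 to its back stop at y 14, under a split clear roof (top z 39). Before it a funnel (y -80 to -65) widens to 74 by 26 (z 17 to 43, rims to z 50). Behind, y 20 to 95: a bin 110 high, utensils up to 225.
- slot_mouth (a point): Middle of the slot's floor where the straight part begins, just inside the funnel: caddy frame (0, -65, 25) mm. The slot runs from here 79 mm along the caddy's +y to its back stop.
- teapot: White ceramic teapot, 96 mm high, body 100 mm across, spout along its +x and handle along -x, each reaching about 80 mm from the axis. Origin: centre of its underside. Leave alone.
- cup: Glass cup, 70 mm across, 90 mm high. Origin: centre of its underside. Leave alone.
- canister: Aluminium canister with a dark twist cap, 78 mm across, 117 mm high. Origin: centre of its underside. Leave alone.
- silicone_lid: Red round silicone lid lying flat, 92 mm across, 9 mm high, with a knob up to 25 mm. Origin: centre of its underside. Leave alone.
Not all that is in view belongs to the job. What is shaped like the rack but yellow is not meant. Several things have the shape of the caddy; the one meant has the colours described above.

How it is judged:
On the way:
1. the spatula, out of the rack, lies flat on the ledge, let go (height (world z) of spatula below 0.01 m and height (world z) of spatula_tip below 0.012 m and contact force between the fingers and spatula below 0.05 N and contact force between spatula and rack below 0.05 N and linear speed of spatula below 0.02 m/s), for 0.2 s.
At the end, for the whole second after the job is handed in: The spatula rests, let go, in the caddy's slot, its blade tip within 7 mm of the back stop, and the blade in line with the slot (within 0.13 rad) (y of spatula_tip in the frame of caddy above 0.007 m and x of spatula_tip in the frame of caddy between -0.012 and 0.012 m and z of spatula_tip in the frame of caddy between 0.022 and 0.036 m and angle between the y axis of spatula and the y axis of caddy, either way round below 0.13 rad and linear speed of spatula below 0.01 m/s); the robot touches nothing.
It fails at once if the teapot is shifted by more than 25 mm (distance of teapot from where it was at the start of the episode above 0.025 m).
It fails at once if the cup is shifted by more than 25 mm (distance of cup from where it was at the start of the episode above 0.025 m).
It fails at once if the canister is shifted by more than 25 mm (distance of canister from where it was at the start of the episode above 0.025 m).
It fails at once if the silicone lid is shifted by more than 25 mm (distance of silicone_lid from where it was at the start of the episode above 0.025 m).
It also fails if it takes over 51 s, if anything falls off the work surface, if the arm or the gripper's body presses on something with over 40 N, if the wrist force passes 120 N, or if a joint passes its speed limit or range.

## Working session

There is one attempt and no reset: what is moved stays moved. The work goes in short steps, Python scripts to look and compute and a tool call to move; the robot and the scene stay as the last step left them, time stands still between calls to the robot, and variables do not carry over. Pictures are saved under pics/ and viewed, at most 10 in all, crops included, and the job is handed in when it is done.

Besides the shell and the picture viewer there is one more tool, called after "Request:" by a JSON object that holds its "api" and its "payload". step_arm: Moves the arm, as the interface text tells. Its arguments: {"type":"object","properties":{"motion":{"type":"array","items":{"type":"array"}},"newtons":{"type":"number"}},"required":["motion"]}

```bash
ls; mkdir -p pics
python3 - <<'E'
from rig import env, read_camera, finder
import cv2,numpy as np
ims=[]
for n in ("scene","side"):
    p=read_camera(n); print(n,p["shot"],p["intrinsics"].tolist(),p["dist_coeffs"],np.round(p["pose"],3).tolist())
    cv2.imwrite(f"pics/{n}0.png",p["color"][:,:,::-1])
    for t in ("spatula","rack","caddy","teapot","cup","canister","silicone_lid"):
        print(t,[(np.round(d["pixel"]).tolist(),round(d["conf"],2)) for d in finder.find_in(p,t)])
s=env.sense();print(s["t"],s["tool_pos"],s["orientation"],s["width"],env.grip_depth)
E
```

```text
pics
scene 1 [[472.78754046869403, 0.0, 279.9134755099086], [0.0, 472.78754046869403, 209.67002831528052], [0.0, 0.0, 1.0]] [-0.06937188  0.          0.          0.          0.        ] [[0.77, -0.497, 0.399, 1.106], [0.638, 0.605, -0.477, -0.678], [-0.004, 0.622, 0.783, 1.168], [0.0, 0.0, 0.0, 1.0]]
spatula [([226.0, 258.0], 0.74)]
rack [([195.0, 280.0], 0.74), ([123.0, 252.0], 0.68)]
caddy [([283.0, 119.0], 0.97), ([334.0, 145.0], 0.67)]
teapot [([368.0, 235.0], 0.94)]
cup [([332.0, 273.0], 0.59)]
canister [([275.0, 303.0], 0.84)]
silicone_lid [([381.0, 194.0], 0.9)]
side 2 [[425.06886561035475, 0.0, 278.87797230272355], [0.0, 425.06886561035475, 207.45325104451402], [0.0, 0.0, 1.0]] [-0.11404386  0.          0.          0.          0.        ] [[0.841, 0.401, -0.363, 0.157], [-0.541, 0.641, -0.544, -0.558], [0.015, 0.654, 0.756, 0.832], [0.0, 0.0, 0.0, 1.0]]
spatula [([327.0, 279.0], 0.88)]
rack [([351.0, 324.0], 0.92), ([270.0, 397.0], 0.72)]
caddy [([203.0, 138.0], 0.91), ([132.0, 166.0], 0.61)]
teapot [([330.0, 154.0], 0.97)]
cup [([382.0, 187.0], 0.88)]
canister [([409.0, 244.0], 0.88)]
silicone_lid [([285.0, 132.0], 0.62)]
0.8 [0.15309961 0.63169572 0.1707872 ] [-1.65896133e-05  1.18645555e-01  9.92936671e-01 -1.73676007e-05] 0.09439004075798482 0.0188
```

View pics/scene0.png

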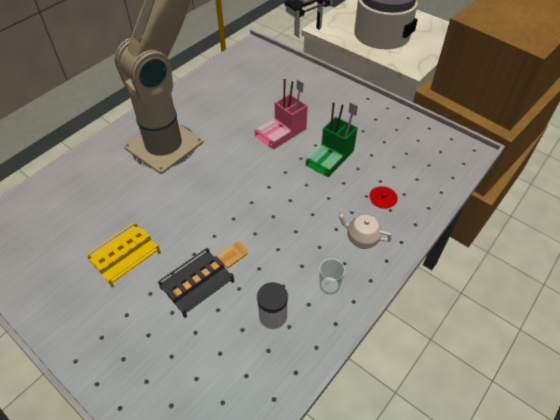

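View pics/side0.png

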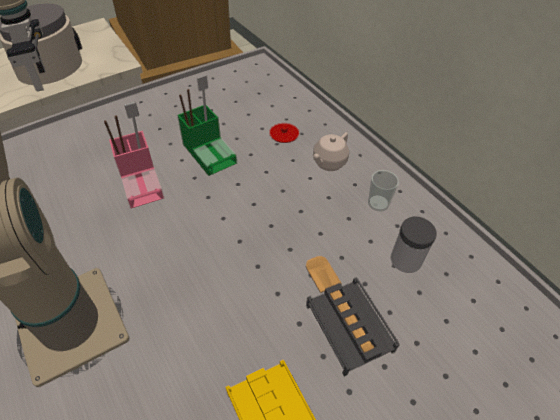

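The scene view shows the dark rack at about (195,280) with the orange blade at (232,255), the green caddy at (334,145) with its slot end at (325,160), and a yellow rack and a pink caddy as decoys. The side view has the rack at (351,324), blade (322,273) and green caddy (208,140).

```bash
cat > h.py <<'E'
from rig import env, read_camera, finder
import cv2,numpy as np
def cloud(p):
    H,W=p["z_map"].shape
    u,v=np.meshgrid(np.arange(W),np.arange(H))
    n=cv2.undistortPoints(np.stack([u,v],-1).reshape(-1,1,2).astype(np.float64),p["intrinsics"],p["dist_coeffs"]).reshape(H,W,2)
    z=p["z_map"][...,None]
    c=np.concatenate([n[...,:1]*z,-n[...,1:]*z,-z],-1)
    return c@p["pose"][:3,:3].T+p["pose"][:3,3]
def hsv(p): return cv2.cvtColor(p["color"],cv2.COLOR_RGB2HSV).astype(int)
def masks(p):
    h=hsv(p); H,S,V=h[...,0],h[...,1],h[...,2]; ok=p["z_map"]>0
    return dict(spat=ok&(H>8)&(H<22)&(S>110)&(V>100), green=ok&(H>45)&(H<85)&(S>70), pink=ok&(H>160)&(S>70), dark=ok&(V<75))
def rect(P): # min-area rect, metres
    r=cv2.minAreaRect((P[:,:2]*1000).astype(np.float32)); return np.round(r[0],1),np.round(r[1],1),round(r[2],2)
E
python3 - <<'E'
from h import *
for n in ("scene","side"):
    p=read_camera(n); X=cloud(p); M=masks(p)
    def big(m,r):
        c0,r0,c1,r1=r; k=np.zeros_like(m);k[r0:r1,c0:c1]=1; return X[m&k.astype(bool)]
    R={"scene":dict(spat=(205,235,260,275),green=(295,90,365,185),dark=(150,235,240,320)),"side":dict(spat=(295,245,350,300),green=(170,95,245,180),dark=(295,270,405,380))}[n]
    for k,r in R.items():
        P=big(M[k],r); print(n,k,len(P),np.round(P.mean(0),4),"z pct",np.round(np.percentile(P[:,2],[2,25,50,75,98]),4))
        if k=="spat": P=P[(P[:,2]>.02)&(P[:,2]<.045)]; print(rect(P))
        if k=="green":
            print("all",rect(P)); Q=P[P[:,2]<.06]; print("low",rect(Q)); Q=P[P[:,2]>.09]; print("high",rect(Q))
        if k=="dark": P=P[(P[:,2]<.06)&(P[:,2]>.005)]; print(rect(P))
    T=X[p["z_map"]>0]; 
    t=X[200:230,140:170] if n=="scene" else X[230:260,210:240]
    print("table z",np.median(t[...,2]))
E
```

```text
scene spat 506 [ 0.5233 -0.206   0.0323] z pct [0.0259 0.0298 0.0316 0.0337 0.0443]
(array([ 520.5, -223.1]), array([143.7,  53. ]), 81.25)
scene green 1611 [0.5068 0.3188 0.0565] z pct [0.0059 0.0358 0.0454 0.0839 0.1108]
all (array([490.9, 372.9]), array([108.5, 309.9]), 10.59)
low (array([490.9, 372.9]), array([108.4, 309.9]), 10.59)
high (array([497.8, 363.8]), array([91.1, 85.2]), 1.32)
scene dark 2051 [ 0.5091 -0.3269  0.0304] z pct [0.0174 0.0241 0.0265 0.0397 0.0481]
(array([ 502.8, -332. ]), array([186.7, 123.8]), 81.19)
table z 0.000216601214702683
side spat 790 [ 0.5186 -0.1978  0.0312] z pct [0.0275 0.0298 0.0309 0.0319 0.0386]
(array([ 517.7, -207.1]), array([118.4,  53. ]), 81.42)
side green 1824 [0.4883 0.3243 0.0623] z pct [0.0102 0.0345 0.0624 0.0921 0.1106]
all (array([495.8, 315.4]), array([ 93.1, 181.3]), 2.57)
low (array([495.2, 314.1]), array([ 91.2, 178.6]), 2.86)
high (array([493.7, 364.4]), array([92.6, 83.8]), 1.78)
side dark 2197 [ 0.4945 -0.3263  0.0322] z pct [0.0033 0.025  0.0278 0.042  0.0477]
(array([ 502.8, -295.9]), array([221.9, 120.8]), 80.81)
table z 0.00013178462882074138
```

Run:
```python
from h import *
boxes={"scene":dict(green=(295,90,365,185),pink=(250,75,312,150)),"side":dict(green=(170,95,245,180),pink=(100,95,168,212))}
A=[]
for n in ("scene","side"):
    p=read_camera(n); X=cloud(p); M=masks(p)
    for t in ("teapot","cup","canister","silicone_lid"):
        d=finder.cut_out(p,t)
        if d:
            m=d[0]["region"]&(p["z_map"]>0); P=X[m]; print(n,t,round(d[0]["conf"],2),np.round(np.percentile(P,[3,97],axis=0),3).tolist())
    for k,(c0,r0,c1,r1) in boxes[n].items():
        m=np.zeros_like(M[k]); m[r0:r1,c0:c1]=1; P=X[M[k]&m.astype(bool)]; P=P[np.abs(P[:,2]-.06)<.07]
        print(n,k,np.round(np.percentile(P,[2,98],axis=0),3).tolist())
        if k=="green":
            th=np.deg2rad(2.2); R=np.array([[np.cos(th),np.sin(th)],[-np.sin(th),np.cos(th)]])
            Q=P.copy(); Q[:,:2]=P[:,:2]@R.T
            for a,b in ((.03,.041),(.041,.053),(.1,.115)):
                q=Q[(Q[:,2]>a)&(Q[:,2]<b)]; print(a,len(q),np.round(np.percentile(q[:,:2],[1,5,50,95,99],axis=0),4).tolist(), rect(P[(P[:,2]>a)&(P[:,2]<b)&(P[:,1]<.45)]))
    # dark rack & blade
    c0,r0,c1,r1=dict(scene=(150,235,240,320),side=(295,270,405,380))[n]
    m=np.zeros_like(M["dark"]); m[r0:r1,c0:c1]=1; P=X[M["dark"]&m.astype(bool)]; q=P[(P[:,2]>.022)&(P[:,2]<.029)]; print("shelf",len(q),rect(q)); 
    q=P[(P[:,2]>.036)&(P[:,2]<.05)]; print("sleeve top",len(q),rect(q))
    c0,r0,c1,r1=dict(scene=(205,235,260,275),side=(295,245,350,300))[n]
    m=np.zeros_like(M["dark"]); m[r0:r1,c0:c1]=1; P=X[M["spat"]&m.astype(bool)]; P=P[(P[:,2]>.027)&(P[:,2]<.035)]
    P=P[P[:,1]>-.236]; print("blade",len(P),np.median(P[:,2]),rect(P),P[:,1].max())
    y=np.arange(-.235,-.175,.01)
    for a in y:
        s=P[np.abs(P[:,1]-a)<.004]; print(round(a,3),np.round([s[:,0].min(),s[:,0].max()],4),end=' ')
    print()
```

```text
scene teapot 0.65 [[0.71, 0.056, 0.027], [0.836, 0.132, 0.086]]
scene cup 0.67 [[0.76, -0.121, 0.007], [0.821, -0.057, 0.091]]
scene canister 0.94 [[0.697, -0.298, 0.017], [0.765, -0.232, 0.12]]
scene silicone_lid 0.86 [[0.696, 0.242, 0.003], [0.774, 0.321, 0.025]]
scene green [[0.454, 0.228, 0.006], [0.545, 0.401, 0.11]]
0.03 334 [[0.4705, 0.2087], [0.4734, 0.2194], [0.525, 0.2659], [0.5548, 0.3285], [0.5562, 0.3744]] (array([501.3, 311.3]), array([ 87.7, 177.9]), 1.23)
0.041 219 [[0.4688, 0.2063], [0.4728, 0.2079], [0.523, 0.2762], [0.5552, 0.3701], [0.5561, 0.3775]] (array([500.4, 313.1]), array([ 88.5, 175.9]), 2.31)
0.1 171 [[0.4674, 0.3042], [0.468, 0.3059], [0.5146, 0.3278], [0.5551, 0.3814], [0.5564, 0.3838]] (array([497.7, 363.2]), array([91.8, 80.8]), 1.27)
scene pink [[0.241, 0.219, 0.001], [0.341, 0.394, 0.112]]
shelf 1090 (array([ 504. , -323.5]), array([169.8, 121.8]), 80.87)
sleeve top 619 (array([ 505. , -323.8]), array([169.4, 122.3]), 81.74)
blade 373 0.03114231631665998 (array([ 524.1, -191.6]), array([83. , 52.7]), 82.57) -0.1489750986227485
-0.235 [0.5231 0.5428]
[... 623 characters left out ...]
.2088], [0.502, 0.3074], [0.5436, 0.3457], [0.5488, 0.3698]] (array([495.8, 309.7]), array([ 88.8, 168.1]), 3.77)
0.1 271 [[0.4616, 0.3045], [0.4623, 0.3061], [0.5076, 0.3312], [0.5504, 0.3832], [0.5521, 0.3846]] (array([493.6, 364.2]), array([91.7, 82.8]), 1.93)
side pink [[0.236, 0.22, 0.016], [0.333, 0.397, 0.111]]
shelf 1068 (array([ 499.5, -321. ]), array([169.2, 121.3]), 80.93)
sleeve top 857 (array([ 498.6, -321.7]), array([168.9, 120.2]), 81.32)
blade 709 0.03067424228338289 (array([ 519.6, -189.9]), array([83.9, 53.8]), 82.37) -0.14750821945065778
-0.235 [0.5321 0.538 ] -0.225 [0.4878 0.5419] -0.215 [0.4902 0.5425] -0.205 [0.4917 0.544 ] -0.195 [0.4938 0.5447] -0.185 [0.4947 0.5478]
```

```bash
cat >> h.py <<'E'
from scipy.spatial.transform import Rotation as Ro
def rot(q): return Ro.from_quat([q[1],q[2],q[3],q[0]])
def plan(wps,start=None):
    """wps: (x,y,z,yaw deg of tool y). prints mm shift and rotvec from start pose (x,y,z,yaw) or the sensed pose"""
    down=lambda a:Ro.from_matrix([[np.sin(a),np.cos(a),0],[-np.cos(a),np.sin(a),0],[0,0,-1]])
    dn=lambda a: Ro.from_matrix(np.array([[-np.sin(a),np.cos(a),0],[np.cos(a),np.sin(a),0],[0,0,-1.]]))
    if start is None:
        s=env.sense(); p0,R0=np.array(s["tool_pos"]),rot(s["orientation"])
    else: p0,R0=np.array(start[:3]),dn(np.deg2rad(start[3]))
    y=R0.as_matrix()[:,1]; print("at",np.round(p0,4),"yaw",round(float(np.rad2deg(np.arctan2(y[1],y[0]))),2))
    for w in wps:
        R=dn(np.deg2rad(w[3])); print(np.round(R0.inv().apply(np.array(w[:3])-p0)*1000,1).tolist(),np.round((R0.inv()*R).as_rotvec(),3).tolist())
E
sed -i '/down=lambda/d' h.py
python3 - <<'E'
from h import *
A=(.42,.40,.30,44)
plan([A]); plan([(.56,.05,.26,6),(.5224,-.1886,.13,-8.8)],A)
E
```

```text
at [0.1531 0.6317 0.1708] yaw 76.37
[-314.0, -162.3, -129.2] [0.0, -0.0, 0.565]
at [0.42 0.4  0.3 ] yaw 44.0
[-349.0, -142.4, 40.0] [0.0, 0.0, 0.663]
[-494.5, -335.2, 170.0] [0.0, 0.0, 0.922]
```

Request:
{"api": "step_arm", "payload": {"motion": [[[-20,-10,-55],[0,0,0.05],1],[[-60,-30,-100],[0,0,0.12],1],[[-105,-55,-129],[0,0,0.2],1],[[-158,-82,-129],[0,0,0.29],1],[[-210,-109,-129],[0,0,0.38],1],[[-262,-136,-129],[0,0,0.47],1],[[-314,-162,-129],[0,0,0.565],1],[[-314,-162,-129],[0,0,0.565],1]]}}

```text
t: 2.4
tool_pos: [0.4248, 0.3954, 0.3002]
orientation: [0.002, 0.395, 0.919, -0.0]
wrist_force: [-0.4, 0.5, -0.1]
width: 0.094
finger_force: 0.0
```

Request:
{"api": "step_arm", "payload": {"motion": [[[-55,-22,0],[0,0,0.1],1],[[-110,-45,5],[0,0,0.22],1],[[-165,-67,12],[0,0,0.34],1],[[-220,-90,20],[0,0,0.45],1],[[-275,-113,30],[0,0,0.56],1],[[-325,-140,40],[0,0,0.66],1],[[-365,-180,60],[0,0,0.74],1],[[-400,-220,85],[0,0,0.8],1]]}}

```text
t: 3.4
tool_pos: [0.5404, -0.0409, 0.2145]
orientation: [0.0, 0.718, 0.696, 0.001]
wrist_force: [1.1, 0.2, -0.7]
width: 0.0937
finger_force: 0.0
```

Run:
```python
from h import *
print(env.sense()["t"],np.round(env.sense()["q"],2)); plan([(.5224,-.1886,.13,-8.8)])
```

```text
3.4 [-0.32  0.46  0.5   1.78 -0.26  0.97  0.26]
at [ 0.5404 -0.0409  0.2145] yaw -1.85
[-148.2, -13.3, 84.4] [0.002, -0.001, 0.121]
```

Request:
{"api": "step_arm", "payload": {"motion": [[[-37,-3,15],[0,0,0.03],1],[[-75,-7,30],[0,0,0.06],1],[[-112,-10,45],[0,0,0.09],1],[[-135,-12,55],[0,0,0.11],1],[[-148,-13,60],[0,0,0.121],1],[[-148,-13,60],[0,0,0.121],1],[[-148,-13,60],[0,0,0.121],1],[[-148,-13,60],[0,0,0.121],1]]}}

```text
t: 4.4
tool_pos: [0.5226, -0.1864, 0.1551]
orientation: [0.0, 0.758, 0.652, 0.0]
wrist_force: [-0.0, -0.3, -0.2]
width: 0.094
finger_force: 0.0
```

Run:
```python
from h import *
plan([(.5224,-.1886,.022,-8.8)])
p=read_camera("wrist"); cv2.imwrite("pics/w1.png",p["color"][:,:,::-1]); X=cloud(p); M=masks(p)
P=X[M["spat"]]; P=P[(P[:,2]>.024)&(P[:,2]<.04)]; print(len(P),np.median(P[:,2]))
for a in np.arange(-.235,-.14,.01):
    s=P[np.abs(P[:,1]-a)<.003]
    if len(s): print(round(a,3),np.round([s[:,0].min(),s[:,0].max(),s[:,0].min()/2+s[:,0].max()/2],4),len(s))
print(P[:,1].max(),np.round(p["pose"],3).tolist()); d=finder.find_in(p,"spatula"); print(d)
```

```text
at [ 0.5226 -0.1864  0.1551] yaw -8.64
[-2.3, 0.0, 133.1] [0.001, -0.001, 0.003]
4929 0.031348342999397316
-0.235 [0.5055 0.5398 0.5226] 149
-0.225 [0.4906 0.5422 0.5164] 262
-0.215 [0.4928 0.5436 0.5182] 267
-0.205 [0.4941 0.5448 0.5194] 269
-0.195 [0.496  0.5462 0.5211] 274
-0.185 [0.4975 0.5479 0.5227] 287
-0.175 [0.4992 0.5495 0.5243] 286
-0.165 [0.501  0.5506 0.5258] 268
-0.155 [0.5046 0.5469 0.5258] 223
-0.145 [0.5163 0.5233 0.5198] 4
-0.1477270846733249 [[0.989, 0.144, 0.041, 0.534], [-0.15, 0.95, 0.275, -0.105], [0.001, -0.278, 0.961, 0.369], [0.0, 0.0, 0.0, 1.0]]
[{'pixel': [270.5, 201.7], 'conf': 0.72}]
```

View pics/w1.png

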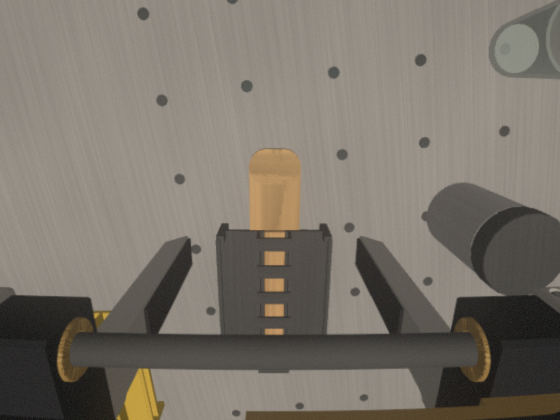

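The wrist view shows the blade (250–300 × 150–230) centred between the open fingers, with the rack below it and the canister well to the right at (515,245).

Request:
{"api": "step_arm", "payload": {"motion": [[[-2,0,40],[0,0,0],1],[[-2,0,80],[0,0,0],1],[[-2,0,110],[0,0,0],1],[[-2,0,125],[0,0,0],1],[[-2,0,133],[0,0,0],1],[[-2,0,133],[0,0,0],1],[[-2,0,133],[0,0,0],0.4],[[-2,0,133],[0,0,0],0.4]], "newtons": 25}}

```text
t: 5.5
tool_pos: [0.5223, -0.1899, 0.0225]
orientation: [0.001, 0.759, 0.651, 0.0]
wrist_force: [-0.2, 0.8, 0.1]
width: 0.0775
finger_force: 0.0
```

Request:
{"api": "step_arm", "payload": {"motion": [[[0,0,0],[0,0,0],0.4],[[0,0,0],[0,0,0],0.4],[[0,0,0],[0,0,0],0.4],[[0,0,0],[0,0,0],0.4],[[0,0,0],[0,0,0],0.4],[[0,0,0],[0,0,0],0.4],[[0,0,0],[0,0,0],0.4],[[0,0,0],[0,0,0],0.4]]}}

```text
t: 6.5
tool_pos: [0.5217, -0.1897, 0.0217]
orientation: [-0.0, 0.759, 0.651, -0.0]
wrist_force: [-0.0, -0.5, -0.5]
width: 0.0373
finger_force: 0.0
```

Run:
```python
from h import *
s=env.sense(); print(s["width"],s["finger_force"],s["wrist_force"]); p=s["tool_pos"]
u=np.array([np.cos(np.deg2rad(81.1)),np.sin(np.deg2rad(81.1))])
w=lambda d,z:(p[0]+d*u[0],p[1]+d*u[1],z,-8.8)
plan([w(.19,p[2]),w(.19,.04),w(.2,.004)])
```

```text
0.037309854620632424 0.0 [-0.04666158 -0.46965259 -0.50205928]
at [ 0.5217 -0.1897  0.0217] yaw -8.77
[190.0, 0.4, -0.0] [-0.0, 0.0, 0.001]
[190.0, 0.4, -18.3] [-0.0, 0.0, 0.001]
[200.0, 0.5, 17.7] [-0.0, 0.0, 0.001]
```

Run:
```python
from h import *
ims=[]
for n,(c,r) in (("scene",(225,258)),("side",(325,275))):
    p=read_camera(n); im=p["color"][r-55:r+55,c-70:c+70,::-1]; ims.append(cv2.resize(im,None,fx=2.8,fy=2.8,interpolation=2))
p=read_camera("wrist"); ims.append(cv2.resize(p["color"][100:300,140:420,::-1],(392,308)))
X=cloud(p);P=X[masks(p)["spat"]];P=P[P[:,2]<.06];print(len(P),np.median(P,axis=0),P[:,1].max())
ims.append(np.zeros_like(ims[2])); 
cv2.imwrite("pics/g1.png",np.vstack([np.hstack([ims[0],ims[1]]),np.hstack([ims[2][:280],ims[3][:280]])]))
```

```text
10350 [ 0.51894717 -0.19270841  0.0313234 ] -0.1466058788364939
```

View pics/g1.png

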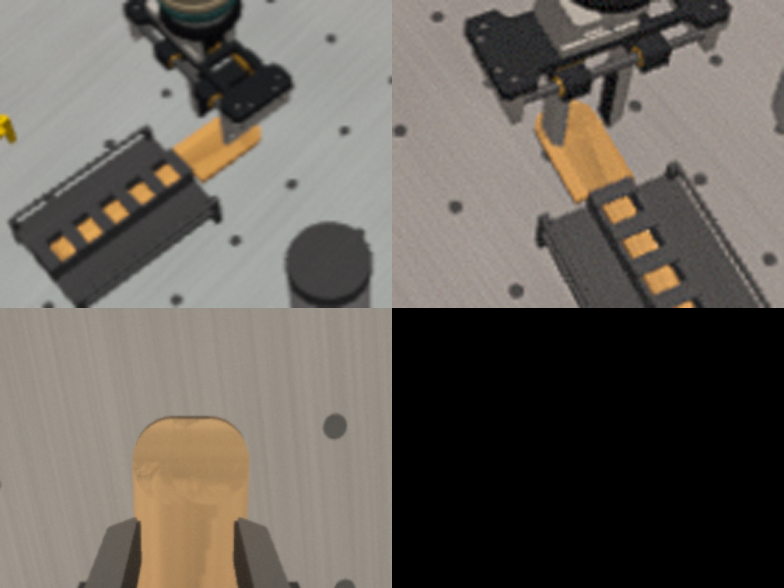

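The crops show the fingers overlapping the blade edges from above; they appear to sit on top rather than beside it. I'll measure the fingertip heights.

Run:
```python
from h import *
s=env.sense(); R=rot(s["orientation"]); T=np.array(s["tool_pos"])
for n in ("scene","side","wrist"):
    p=read_camera(n); X=cloud(p); L=R.inv().apply((X-T).reshape(-1,3)).reshape(X.shape)*1000
    m=(p["z_map"]>0)&(np.abs(L[...,0])<14)&(np.abs(L[...,1])<75)&(L[...,2]>-60)&(X[...,2]>.034)
    q=L[m]; print(n,len(q)); 
    for a in range(-60,10,6):
        k=q[(q[:,2]>=a)&(q[:,2]<a+6)]
        if len(k)>3: print(a,len(k),"x",np.round(np.percentile(k[:,0],[2,98])),"left",np.round([k[k[:,1]<0,1].min(initial=0),k[k[:,1]<0,1].max(initial=-99)],1),"right",np.round([k[k[:,1]>0,1].min(initial=99),k[k[:,1]>0,1].max(initial=0)],1))
```

```text
scene 48
-60 7 x [-12.  -8.] left [-30.8 -21.1] right [25.7 31.8]
-54 8 x [-11.  -6.] left [-26.9 -19.1] right [28.5 32.5]
-48 10 x [-11.  -4.] left [-22.6 -18.1] right [21.2 29.6]
-42 8 x [-11.  -1.] left [-31.3 -17.8] right [21.2 25.7]
-18 13 x [-13.  10.] left [-18.7  -7.4] right [ 1.4 27. ]
side 104
-60 33 x [-10.   8.] left [-34.4 -23.8] right [14.6 26.9]
-54 28 x [-11.   7.] left [-34.2 -22.6] right [15.5 27.6]
-48 23 x [-10.   6.] left [-34.7 -24.3] right [14.9 26.1]
-42 13 x [-9.  8.] left [-26.4 -20.9] right [16.  23.8]
-36 6 x [-8. -2.] left [-25.8 -23.3] right [15.8 20.5]
wrist 1096
-60 328 x [-6. 11.] left [-31.8 -19.6] right [17.8 29.9]
-54 291 x [-6. 11.] left [-31.7 -19.6] right [17.8 29.9]
-48 272 x [-6. 11.] left [-31.6 -19.6] right [17.8 29.9]
-42 183 x [-6. 11.] left [-28.9 -19.6] right [17.8 27.7]
-36 22 x [ 3. 10.] left [-23.  -19.7] right [18.  21.3]
```

Run:
```python
from h import *
s=env.sense(); R=rot(s["orientation"]); T=np.array(s["tool_pos"])
for n in ("scene","side"):
    p=read_camera(n); X=cloud(p); L=R.inv().apply((X-T).reshape(-1,3)).reshape(X.shape)*1000
    m=(p["z_map"]>0)&(np.abs(L[...,0])<110)&(np.abs(L[...,1])<110)&(L[...,2]>-260)&(X[...,2]>.034)
    q=L[m]; print(n,len(q))
    for a in range(-250,10,10):
        k=q[(q[:,2]>=a)&(q[:,2]<a+10)]
        if len(k)>3: print(a,len(k),"x",np.round(np.percentile(k[:,0],[2,98])),"y",np.round(np.percentile(k[:,1],[2,98])))
```

```text
scene 1929
-250 11 x [-36.  21.] y [-9. 36.]
-240 112 x [-37.  28.] y [-11.  37.]
-230 91 x [-38.  23.] y [-36.  37.]
-220 20 x [-36. -27.] y [-33.  18.]
-210 4 x [-21. -18.] y [15. 19.]
-200 13 x [-21.  20.] y [ 6. 18.]
-190 50 x [-26.  21.] y [-67.  18.]
-180 566 x [-34.  28.] y [-84.  88.]
-170 115 x [-35.  29.] y [-74.  89.]
-160 230 x [-35.  30.] y [-73.  86.]
-150 112 x [-36.  25.] y [-74.  82.]
-140 50 x [-34.  26.] y [-74.  82.]
-120 6 x [-11.  -6.] y [-25. -19.]
-100 6 x [-12.   0.] y [-28.  29.]
-90 8 x [-12.  -9.] y [-30.  33.]
-80 10 x [-12. -10.] y [-28.  31.]
-70 11 x [-13.  -9.] y [-30.  28.]
-60 12 x [-12.  -6.] y [-25.  32.]
-50 17 x [-13.  -4.] y [-28.  32.]
-40 7 x [-11.  -0.] y [-24.  19.]
-30 188 x [-106.  -48.] y [-56.  63.]
-20 199 x [-108.   -4.] y [-57.  63.]
side 4231
-250 18 x [-34.   4.] y [-38.  -9.]
-240 254 x [-36.  17.] y [-39.  23.]
-230 273 x [-37.  31.] y [-43.  14.]
-220 123 x [-34.  29.] y [-44.  10.]
-210 40 x [-19.  20.] y [-44. -40.]
-200 63 x [-20.  19.] y [-44.  -8.]
-190 159 x [-22.  18.] y [-44.  14.]
-180 1265 x [-33.  30.] y [-91.  84.]
-170 192 x [-34.  17.] y [-92.  82.]
-160 309 x [-34.   5.] y [-89.  74.]
-150 253 x [-34. -12.] y [-83.  73.]
-140 99 x [-34.  27.] y [-84.  75.]
-130 11 x [-7.  3.] y [-45.  18.]
-120 11 x [-10.   7.] y [16. 25.]
-110 29 x [-10.   8.] y [-35.  28.]
-100 37 x [-10.   1.] y [-34.  26.]
-90 52 x [-10.   7.] y [-34.  28.]
-80 52 x [-10.   7.] y [-34.  27.]
-70 48 x [-10.   9.] y [-35.  26.]
-60 53 x [-10.   8.] y [-35.  26.]
-50 41 x [-10.   7.] y [-34.  27.]
-40 14 x [-10.   8.] y [-26.  22.]
-30 352 x [-107.  -49.] y [-61.  58.]
-20 284 x [-106.  -46.] y [-62.  58.]
```

Request:
{"api": "step_arm", "payload": {"motion": [[[0,0,-10],[0,0,0],0.4],[[0,0,-20],[0,0,0],0.5],[[0,0,-30],[0,0,0],0.8],[[0,0,-30],[0,0,0],1],[[0,0,-30],[0,0,0],1],[[0,0,-30],[0,0,0],1],[[0,0,-30],[0,0,0],1],[[0,0,-30],[0,0,0],1]]}}

```text
t: 7.9
tool_pos: [0.5215, -0.1897, 0.0516]
orientation: [-0.0, 0.759, 0.651, -0.0]
wrist_force: [-1.3, 0.1, 0.9]
width: 0.0937
finger_force: 0.0
```

Run:
```python
from h import *
s=env.sense(); R=rot(s["orientation"]); T=np.array(s["tool_pos"]); print(T,s["width"])
for n in ("side","wrist"):
    p=read_camera(n); X=cloud(p); L=R.inv().apply((X-T).reshape(-1,3)).reshape(X.shape)*1000
    m=(p["z_map"]>0)&(np.abs(L[...,0])<14)&(np.abs(L[...,1])<75)&(L[...,2]>-80)&(X[...,2]>.036)
    q=L[m]; print(n,len(q)); 
    for a in range(-80,10,6):
        k=q[(q[:,2]>=a)&(q[:,2]<a+6)]
        if len(k)>3: print(a,len(k),"x",np.round(np.percentile(k[:,0],[2,98])),"left",np.round([k[k[:,1]<0,1].min(initial=0),k[k[:,1]<0,1].max(initial=-99)],1),"right",np.round([k[k[:,1]>0,1].min(initial=99),k[k[:,1]>0,1].max(initial=0)],1))
```

```text
[ 0.52152292 -0.18971177  0.05156067] 0.09365734268490217
side 221
-80 35 x [-10.   7.] left [-62.3 -50.1] right [43.5 55.9]
-74 28 x [-10.   7.] left [-62.6 -52.3] right [43.6 56.3]
-68 33 x [-10.   7.] left [-62.5 -51.9] right [43.9 54.6]
-62 35 x [-10.   8.] left [-62.7 -51.6] right [43.4 55.7]
-56 34 x [-11.   8.] left [-63.1 -53.2] right [43.6 55.3]
-50 25 x [-10.   6.] left [-62.8 -50. ] right [43.5 56.5]
-44 25 x [-10.   7.] left [-61.4 -49. ] right [42.5 57.8]
-38 6 x [-10.   5.] left [  0. -99.] right [43.3 47. ]
wrist 3392
-80 646 x [-6. 11.] left [-60.2 -47.4] right [45.7 58.1]
-74 553 x [-6. 11.] left [-60.2 -47.3] right [45.5 58.1]
-68 518 x [-6. 11.] left [-59.8 -47.3] right [45.5 58.1]
-62 457 x [-6. 11.] left [-59.7 -47.3] right [45.6 57.9]
-56 417 x [-6. 11.] left [-59.4 -47.5] right [45.4 57.9]
-50 372 x [-7. 11.] left [-60.  -47.8] right [45.5 57.8]
-44 321 x [-6. 11.] left [-58.9 -47.6] right [45.5 57.8]
-38 108 x [-6. 11.] left [-53.3 -47.7] right [45.4 50.2]
```

All three cameras agree that the fingertips and body sit about 35 mm higher than the reported TCP says. I'll trust the images and descend by that much more, checking the height before I close.

Request:
{"api": "step_arm", "payload": {"motion": [[[0,0,20],[0,0,0],1],[[0,0,40],[0,0,0],1],[[0,0,55],[0,0,0],1],[[0,0,64],[0,0,0],1],[[0,0,64],[0,0,0],1],[[0,0,64],[0,0,0],0.8],[[0,0,64],[0,0,0],0.7],[[0,0,64],[0,0,0],0.65]]}}

```text
t: 9.0
tool_pos: [0.522, -0.1897, -0.0118]
orientation: [0.0, 0.759, 0.651, 0.0]
wrist_force: [0.7, -0.7, 0.6]
width: 0.0674
finger_force: 0.0
```

```bash
cat >> h.py <<'E'
def tips(cams=("scene","side","wrist")):
    s=env.sense(); R=rot(s["orientation"]); T=np.array(s["tool_pos"]); print("tool",np.round(T,4),"w",round(s["width"],4),"F",np.round(s["wrist_force"],1),"ff",round(float(s["finger_force"]),1))
    w=s["width"]*500
    for n in cams:
        p=read_camera(n); X=cloud(p); L=R.inv().apply((X-T).reshape(-1,3)).reshape(X.shape)*1000
        a=np.abs(L[...,1]); h=hsv(p)
        m=(p["z_map"]>0)&(np.abs(L[...,0])<12)&(a>w-5)&(a<w+14)&(L[...,2]>-90)&(X[...,2]>.006)&((h[...,1]<110)|(h[...,2]<90))
        q=L[m]; wz=X[m][:,2]
        if len(q)>5: print(n,len(q),"lowest world z mm",np.round(np.sort(wz)[[0,2,5]]*1000,1),"x",np.percentile(q[:,0],[3,97]).round(1))
E
python3 -c "
from h import *
tips()"
```

```text
tool [ 0.522  -0.1897 -0.0118] w 0.0674 F [ 0.7 -0.7  0.6] ff 0.0
scene 95 lowest world z mm [19.7 25.5 27.6] x [-11.6   7.5]
side 206 lowest world z mm [21.4 25.2 25.9] x [-10.5   6.6]
wrist 3902 lowest world z mm [22.  22.3 22.5] x [-5.6 10.9]
```

Request:
{"api": "step_arm", "payload": {"motion": [[[0,0,0],[0,0,0],0.4],[[0,0,0],[0,0,0],0.4],[[0,0,0],[0,0,0],0.4],[[0,0,0],[0,0,0],0.4],[[0,0,0],[0,0,0],0.4],[[0,0,0],[0,0,0],0.4],[[0,0,0],[0,0,0],0.4],[[0,0,0],[0,0,0],0.4]], "newtons": 30}}

```text
t: 10.15
tool_pos: [0.5217, -0.1897, -0.0122]
orientation: [-0.0, 0.759, 0.651, 0.0]
wrist_force: [-0.4, -0.2, -1.0]
width: 0.0514
finger_force: 30.0
```

Request:
{"api": "step_arm", "payload": {"motion": [[[4,0,-1],[0,0,0],0.4],[[16,0,-2],[0,0,0],0.4],[[36,0,-2],[0,0,0],0.4],[[58,0,-2],[0,0,0],0.4],[[80,0,-2],[0,0,0],0.4],[[102,0,-2],[0,0,0],0.4],[[124,0,-2],[0,0,0],0.4],[[145,0,-2],[0,0,0],0.4]]}}

```text
t: 11.15
tool_pos: [0.5437, -0.0443, -0.0103]
orientation: [-0.0, 0.759, 0.651, 0.0]
wrist_force: [0.4, 1.4, -0.3]
width: 0.0518
finger_force: 30.0
```

Request:
{"api": "step_arm", "payload": {"motion": [[[20,0,0],[0,0,0],0.4],[[40,0,0],[0,0,0],0.4],[[58,0,0],[0,0,0],0.4],[[70,0,0],[0,0,0],0.4],[[75,0,0],[0,0,0],0.4],[[75,0,3],[0,0,0],0.4],[[75,0,3],[0,0,0],0.4],[[75,0,3],[0,0,0],0.4]]}}

```text
t: 12.15
tool_pos: [0.5551, 0.0268, -0.0133]
orientation: [0.0, 0.759, 0.651, -0.0]
wrist_force: [-0.6, 0.4, -0.1]
width: 0.0515
finger_force: 30.0
```

```bash
cat >> h.py <<'E'
def spat(n,zmax=.08):
    p=read_camera(n); X=cloud(p); m=masks(p)["spat"]&(X[...,2]>.001)&(X[...,2]<zmax)&(X[...,0]>.4)&(X[...,0]<.66)&(X[...,1]>-.3)&(X[...,1]<.35)
    k,lab,st,_=cv2.connectedComponentsWithStats(m.astype(np.uint8)); P=X[m&(lab>0)]; 
    print(n,len(P),"rect",rect(P))
    for a in np.arange(P[:,1].min()+.01,P[:,1].max(),.03):
        s=P[np.abs(P[:,1]-a)<.006]
        if len(s)>3: print("  y %.3f x %.4f..%.4f mid %.4f z %.4f"%(a,s[:,0].min(),s[:,0].max(),(s[:,0].min()+s[:,0].max())/2,np.median(s[:,2])))
    return p,P
E
python3 -c "
from h import *
tips(('wrist',))
for n in ('scene','side'): spat(n)"
```

```text
tool [ 0.5551  0.0268 -0.0133] w 0.0515 F [-0.6  0.4 -0.1] ff 30.0
wrist 3530 lowest world z mm [21.2 21.9 22.4] x [-5.5 10.9]
scene 614 rect (array([549.1, -67.6]), array([228. ,  54.7]), 87.39)
  y -0.171 x 0.5186..0.5380 mid 0.5283 z 0.0338
  y -0.141 x 0.5244..0.5425 mid 0.5335 z 0.0348
  y -0.111 x 0.5283..0.5467 mid 0.5375 z 0.0352
  y -0.081 x 0.5300..0.5511 mid 0.5405 z 0.0337
  y -0.051 x 0.5335..0.5548 mid 0.5441 z 0.0343
  y -0.021 x 0.5296..0.5746 mid 0.5521 z 0.0329
  y 0.009 x 0.5291..0.5799 mid 0.5545 z 0.0294
  y 0.039 x 0.5313..0.5591 mid 0.5452 z 0.0312
side 1000 rect (array([538.7, -55.5]), array([250.2,  53. ]), 80.43)
  y -0.170 x 0.5123..0.5349 mid 0.5236 z 0.0346
  y -0.140 x 0.5170..0.5389 mid 0.5279 z 0.0350
  y -0.110 x 0.5212..0.5560 mid 0.5386 z 0.0346
  y -0.080 x 0.5255..0.5479 mid 0.5367 z 0.0352
  y -0.050 x 0.5289..0.5501 mid 0.5395 z 0.0351
  y -0.020 x 0.5336..0.5709 mid 0.5523 z 0.0345
  y 0.010 x 0.5242..0.5760 mid 0.5501 z 0.0296
  y 0.040 x 0.5338..0.5796 mid 0.5567 z 0.0302
```

Request:
{"api": "step_arm", "payload": {"motion": [[[0,0,6],[0,0,0],0.4],[[0,0,12],[0,0,0],0.4],[[0,0,17],[0,0,0],0.4],[[0,0,19],[0,0,0],0.4],[[0,0,19],[0,0,0],0.6],[[0,0,19],[0,0,0],0.7],[[0,0,19],[0,0,0],0.75],[[0,0,19],[0,0,0],0.8]]}}

```text
t: 13.3
tool_pos: [0.5553, 0.0277, -0.0321]
orientation: [0.0, 0.759, 0.651, 0.0]
wrist_force: [-0.5, 0.1, -0.1]
width: 0.0746
finger_force: 0.0
```

Request:
{"api": "step_arm", "payload": {"motion": [[[0,0,0],[0,0,0],0.9],[[0,0,-25],[0,0,0],1],[[0,0,-60],[0,0,0],1],[[-30,0,-80],[0,0,0],1],[[-70,0,-80],[0,0,0],1],[[-110,0,-80],[0,0,0],1],[[-110,0,-80],[0,0,0],1],[[-110,0,-80],[0,0,0],1]]}}

```text
t: 14.3
tool_pos: [0.5384, -0.0803, 0.0477]
orientation: [-0.0, 0.759, 0.651, 0.0]
wrist_force: [-0.5, 0.1, -0.5]
width: 0.0937
finger_force: 0.0
```

Run:
```python
from h import *
tips(('wrist',))
for n in ('scene','side','wrist'):
    p,P=spat(n); cv2.imwrite(f"pics/{n}3.png",p["color"][:,:,::-1])
```

```text
tool [ 0.5384 -0.0803  0.0477] w 0.0937 F [-0.5  0.1 -0.5] ff 0.0
wrist 4637 lowest world z mm [81.6 81.9 82.3] x [-6. 11.]
scene 589 rect (array([547.9, -58.1]), array([248.5,  50. ]), 83.43)
  y -0.171 x 0.5165..0.5403 mid 0.5284 z 0.0106
  y -0.141 x 0.5249..0.5430 mid 0.5340 z 0.0113
  y -0.111 x 0.5279..0.5480 mid 0.5380 z 0.0118
  y -0.081 x 0.5295..0.5509 mid 0.5402 z 0.0127
  y -0.051 x 0.5340..0.5469 mid 0.5404 z 0.0125
  y -0.021 x 0.5485..0.5755 mid 0.5620 z 0.0092
  y 0.009 x 0.5306..0.5780 mid 0.5543 z 0.0059
  y 0.039 x 0.5363..0.5834 mid 0.5598 z 0.0064
side 684 rect (array([545.5, -59.5]), array([243.2,  52.3]), 86.3)
  y -0.170 x 0.5135..0.5345 mid 0.5240 z 0.0113
  y -0.140 x 0.5166..0.5372 mid 0.5269 z 0.0120
  y -0.110 x 0.5196..0.5426 mid 0.5311 z 0.0112
  y -0.080 x 0.5256..0.5469 mid 0.5362 z 0.0117
  y -0.050 x 0.5293..0.5520 mid 0.5407 z 0.0114
  y -0.020 x 0.5327..0.5718 mid 0.5523 z 0.0107
  y 0.010 x 0.5239..0.5743 mid 0.5491 z 0.0059
  y 0.040 x 0.5272..0.5317 mid 0.5295 z 0.0067
wrist 13717 rect (array([542.2, -54.1]), array([249.3,  50.7]), 81.95)
  y -0.168 x 0.5158..0.5366 mid 0.5262 z 0.0121
  y -0.138 x 0.5194..0.5408 mid 0.5301 z 0.0122
  y -0.108 x 0.5233..0.5451 mid 0.5342 z 0.0121
  y -0.078 x 0.5283..0.5493 mid 0.5388 z 0.0121
  y -0.048 x 0.5323..0.5534 mid 0.5429 z 0.0123
  y -0.018 x 0.5321..0.5734 mid 0.5528 z 0.0113
  y 0.012 x 0.5256..0.5780 mid 0.5518 z 0.0063
  y 0.042 x 0.5297..0.5818 mid 0.5557 z 0.0063
```

View pics/wrist3.png

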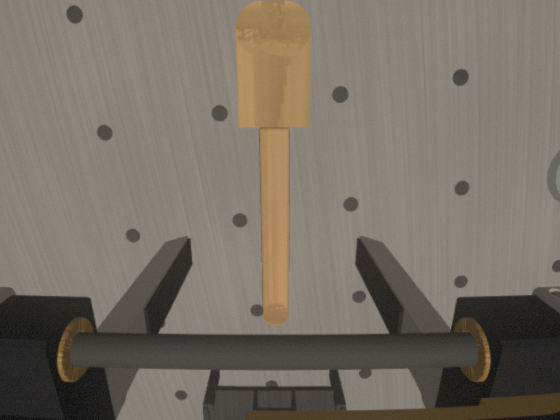

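The wrist view shows the spatula lying flat and free: blade at (273,65), handle end at (276,315), clear of the rack. Now I'll grasp the handle.

```bash
python3 -c "
from h import *
plan([(.5415,-.0591,.0477,-8),(.5415,-.0591,-.031,-8)])"
```

```text
at [ 0.5386 -0.0796  0.0476] yaw -8.64
[20.7, -0.2, -0.1] [-0.0, -0.001, -0.011]
[20.6, -0.2, 78.6] [-0.0, -0.001, -0.011]
```

Request:
{"api": "step_arm", "payload": {"motion": [[[21,0,10],[0,0,-0.011],0.6],[[21,0,35],[0,0,-0.011],0.5],[[21,0,58],[0,0,-0.011],0.5],[[21,0,72],[0,0,-0.011],0.5],[[21,0,78],[0,0,-0.011],0.5],[[21,0,78],[0,0,-0.011],0.5],[[21,0,78],[0,0,-0.011],0.3],[[21,0,78],[0,0,-0.011],0.1]]}}

```text
t: 15.5
tool_pos: [0.5422, -0.0603, -0.0296]
orientation: [0.0, 0.756, 0.655, 0.0]
wrist_force: [-1.0, -0.3, -0.3]
width: 0.0307
finger_force: 0.0
```

Request:
{"api": "step_arm", "payload": {"motion": [[[0,0,0],[0,0,0],0.1],[[0,0,0],[0,0,0],0.1],[[0,0,0],[0,0,0],0.1],[[0,0,0],[0,0,0],0.1],[[0,0,-8],[0,0,0],0.1],[[0,0,-18],[0,0,0],0.1],[[0,0,-28],[0,0,0],0.1],[[0,0,-35],[0,0,0],0.1]], "newtons": 35}}

```text
t: 16.5
tool_pos: [0.5419, -0.0603, 0.0056]
orientation: [0.0, 0.755, 0.655, 0.0]
wrist_force: [0.3, 0.2, -0.4]
width: 0.0214
finger_force: 35.0
```

Run:
```python
from h import *
tips(('wrist',))
p,P=spat('wrist',.12); p,P=spat('side',.12)
p=read_camera("wrist");X=cloud(p);P=X[masks(p)["green"]];print(len(P))
# pre-insert: blade tip at caddy y -100 -> origin y -185, grasp y -230
```

```text
tool [ 0.5419 -0.0603  0.0056] w 0.0214 F [ 0.3  0.2 -0.4] ff 35.0
wrist 3013 lowest world z mm [39.5 40.2 41.1] x [-3.9 11. ]
wrist 24475 rect (array([542.4, -50.4]), array([240.8,  51.3]), 81.67)
  y -0.160 x 0.5162..0.5379 mid 0.5271 z 0.0483
  y -0.130 x 0.5204..0.5273 mid 0.5238 z 0.0482
  y -0.100 x 0.5245..0.5468 mid 0.5357 z 0.0483
  y -0.070 x 0.5286..0.5513 mid 0.5400 z 0.0482
  y -0.040 x 0.5331..0.5551 mid 0.5441 z 0.0482
  y -0.010 x 0.5226..0.5749 mid 0.5488 z 0.0422
  y 0.020 x 0.5266..0.5791 mid 0.5529 z 0.0423
  y 0.050 x 0.5303..0.5828 mid 0.5565 z 0.0422
side 515 rect (array([542.3, -78.9]), array([200.2,  52. ]), 87.36)
  y -0.168 x 0.5122..0.5340 mid 0.5231 z 0.0475
  y -0.138 x 0.5162..0.5383 mid 0.5273 z 0.0480
  y -0.108 x 0.5210..0.5431 mid 0.5320 z 0.0473
  y -0.078 x 0.5249..0.5467 mid 0.5358 z 0.0479
  y -0.048 x 0.5177..0.5496 mid 0.5337 z 0.0482
  y -0.018 x 0.5227..0.5372 mid 0.5299 z 0.0453
  y 0.012 x 0.5339..0.5523 mid 0.5431 z 0.0411
0
```

```bash
python3 -c "
from h import *
plan([(.506,.071,.0056,2)])"
```

```text
at [ 0.5417 -0.0601  0.0049] yaw -8.13
[124.8, -53.9, -0.7] [0.0, -0.0, -0.177]
```

Request:
{"api": "step_arm", "payload": {"motion": [[[10,-8,0],[0,0,-0.03],0.1],[[30,-20,0],[0,0,-0.07],0.1],[[55,-32,0],[0,0,-0.11],0.1],[[85,-42,0],[0,0,-0.15],0.1],[[110,-50,0],[0,0,-0.177],0.1],[[125,-54,0],[0,0,-0.177],0.1],[[125,-54,0],[0,0,-0.177],0.1],[[125,-54,0],[0,0,-0.177],0.1]]}}

```text
t: 17.7
tool_pos: [0.506, 0.0701, 0.0048]
orientation: [0.0, 0.695, 0.719, -0.0]
wrist_force: [0.7, -0.5, -0.4]
width: 0.0214
finger_force: 35.0
```

Run:
```python
from h import *
tips(('wrist',))
p,P=spat('wrist',.12); cv2.imwrite("pics/w4.png",p["color"][:,:,::-1])
X=cloud(p);g=masks(p)["green"];P=X[g];P=P[P[:,1]<.34]; print("green",len(P),np.percentile(P,[1,50,99],axis=0).round(4).tolist())
for a in np.arange(.215,.33,.01):
    s=P[(np.abs(P[:,1]-a)<.004)&(P[:,2]<.055)]
    if len(s)>5: print(round(a,3),len(s),np.round([s[:,0].min(),s[:,0].max(),(s[:,0].min()+s[:,0].max())/2],4),np.percentile(s[:,2],[2,50,98]).round(4))
```

```text
tool [0.506  0.0701 0.0048] w 0.0214 F [ 0.7 -0.5 -0.4] ff 35.0
wrist 3015 lowest world z mm [39.2 39.5 40.1] x [-4.  11.2]
wrist 24455 rect (array([504.6,  79.5]), array([ 51.3, 241.7]), 1.69)
  y -0.031 x 0.4980..0.5191 mid 0.5086 z 0.0470
  y -0.001 x 0.4983..0.5170 mid 0.5077 z 0.0471
  y 0.029 x 0.4963..0.5168 mid 0.5066 z 0.0469
  y 0.059 x 0.4953..0.5161 mid 0.5057 z 0.0469
  y 0.089 x 0.4942..0.5150 mid 0.5046 z 0.0468
  y 0.119 x 0.4781..0.5289 mid 0.5035 z 0.0409
  y 0.149 x 0.4771..0.5283 mid 0.5027 z 0.0407
  y 0.179 x 0.4761..0.5273 mid 0.5017 z 0.0407
green 1 [[0.4852, 0.1041, 0.1548], [0.4852, 0.1041, 0.1548], [0.4852, 0.1041, 0.1548]]
```

View pics/w4.png

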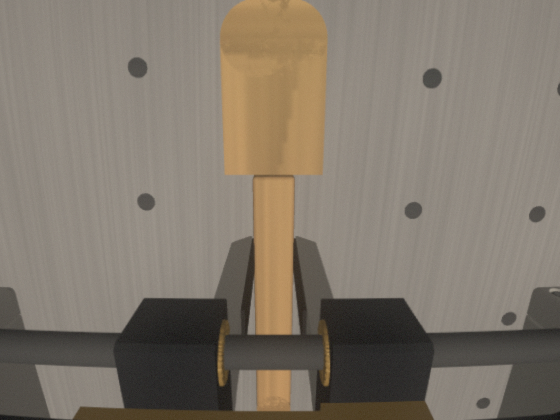

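The wrist view shows the spatula held straight (blade at (275,90), handle between the pads), but the caddy is out of view. I'll compare the spatula and caddy within the scene and side views instead.

Run:
```python
from h import *
for n,b in (("scene",(295,90,365,185)),("side",(170,95,245,180))):
    print(n); lo=[];  G=[];S=[]
    for i in range(3):
        p=read_camera(n); X=cloud(p); M=masks(p); k=np.zeros_like(M["green"]); k[b[1]:b[3],b[0]:b[2]]=1
        G.append(X[M["green"]&k.astype(bool)]); S.append(X[M["spat"]])
    G=np.vstack(G);S=np.vstack(S)
    for nm,z0,z1,ys in (("rim",.03,.054,np.arange(.222,.30,.01)),("bin",.1,.114,np.arange(.325,.41,.015))):
        for a in ys:
            s=G[(np.abs(G[:,1]-a)<.005)&(G[:,2]>z0)&(G[:,2]<z1)]
            if len(s)>5: print(nm,round(a,3),len(s),np.round([s[:,0].min(),s[:,0].max(),(s[:,0].min()+s[:,0].max())/2],4),np.median(s[:,2]).round(4))
    S=S[(S[:,2]>.03)&(S[:,2]<.055)&(S[:,0]>.45)&(S[:,0]<.56)]
    for a in np.arange(-.03,.2,.02):
        s=S[(np.abs(S[:,1]-a)<.005)]
        if len(s)>5: print("spat",round(a,3),len(s),np.round([s[:,0].min(),s[:,0].max(),(s[:,0].min()+s[:,0].max())/2],4),np.median(s[:,2]).round(4))
    print("tip y",np.sort(S[:,1])[-3], "caddy front y",np.sort(G[(G[:,2]>.01)&(G[:,2]<.054)][:,1])[[0,3,8]])
    cv2.imwrite(f"pics/{n}5.png",cv2.resize(p["color"][60:270,(200 if n=="scene" else 100):(480 if n=="scene" else 380),::-1],None,fx=2.8,fy=2.8,interpolation=2))
```

```text
scene
rim 0.222 49 [0.4637 0.5445 0.5041] 0.047
rim 0.232 132 [0.462  0.5417 0.5019] 0.0439
rim 0.242 114 [0.4629 0.548  0.5055] 0.04
rim 0.252 139 [0.4604 0.5472 0.5038] 0.0389
rim 0.262 131 [0.4609 0.5456 0.5032] 0.039
rim 0.272 125 [0.4599 0.5458 0.5028] 0.0391
rim 0.282 123 [0.4599 0.5451 0.5025] 0.039
rim 0.292 133 [0.4582 0.5453 0.5017] 0.0393
bin 0.325 198 [0.4534 0.5444 0.4989] 0.1063
bin 0.34 30 [0.4526 0.5432 0.4979] 0.1064
bin 0.355 36 [0.4514 0.5432 0.4973] 0.1075
bin 0.37 21 [0.4544 0.5419 0.4981] 0.1071
bin 0.385 22 [0.4527 0.5422 0.4974] 0.1074
bin 0.4 115 [0.4523 0.5409 0.4966] 0.105
spat -0.03 67 [0.499  0.5211 0.51  ] 0.0465
spat -0.01 57 [0.4986 0.5203 0.5094] 0.0456
spat 0.01 63 [0.4982 0.5203 0.5093] 0.0461
spat 0.03 55 [0.4974 0.5199 0.5087] 0.0462
spat 0.05 65 [0.4947 0.5199 0.5073] 0.0468
spat 0.07 27 [0.4955 0.5089 0.5022] 0.0468
spat 0.11 33 [0.5047 0.5223 0.5135] 0.0434
spat 0.13 8 [0.4911 0.4973 0.4942] 0.0413
spat 0.17 9 [0.4839 0.488  0.486 ] 0.0413
tip y 0.16898168487474052 caddy front y [0.22200474 0.22266434 0.22367944]
side
rim 0.222 11 [0.4599 0.524
[... 375 characters left out ...]
86 0.5394 0.494 ] 0.1082
bin 0.355 42 [0.4482 0.5394 0.4938] 0.1086
bin 0.37 44 [0.4472 0.5401 0.4936] 0.1081
bin 0.385 47 [0.4476 0.5383 0.4929] 0.1077
bin 0.4 221 [0.4491 0.5389 0.494 ] 0.1066
spat -0.03 96 [0.4947 0.5172 0.506 ] 0.0464
spat -0.01 85 [0.4946 0.5165 0.5055] 0.0469
spat 0.01 90 [0.4932 0.5151 0.5041] 0.0466
spat 0.03 83 [0.4928 0.514  0.5034] 0.0464
spat 0.05 82 [0.492  0.5139 0.5029] 0.0469
spat 0.07 61 [0.496  0.5145 0.5053] 0.0465
spat 0.09 19 [0.506  0.5127 0.5094] 0.046
spat 0.11 21 [0.4802 0.4945 0.4874] 0.0458
spat 0.13 94 [0.4754 0.5062 0.4908] 0.0404
spat 0.15 29 [0.4857 0.5109 0.4983] 0.0406
tip y 0.16253405892082173 caddy front y [0.22420754 0.2253462  0.22619588]
```

View pics/side5.png

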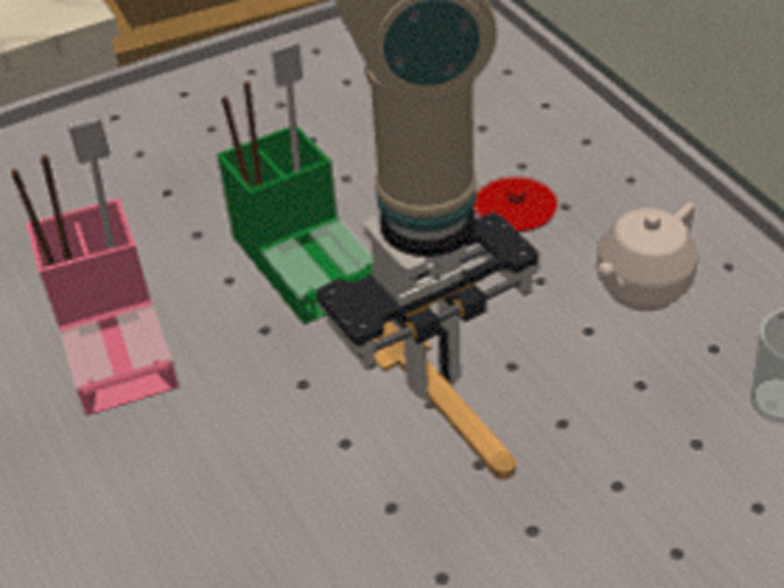

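The side crop shows the spatula lined up with the green caddy's mouth (about (330,300)) and the gripper hiding its right edge. The offset is about 1 mm, so I'll lower to slot height and start the insertion.

Request:
{"api": "step_arm", "payload": {"motion": [[[2,1,4],[0,0,-0.005],0.1],[[6,1,7.5],[0,0,-0.005],0.1],[[14,1,7.5],[0,0,-0.005],0.1],[[24,1,7.5],[0,0,-0.005],0.1],[[34,1,7.5],[0,0,-0.005],0.1],[[44,1,7.5],[0,0,-0.005],0.1],[[54,1,7.5],[0,0,-0.005],0.1],[[60,1,7.5],[0,0,-0.005],0.1]]}}

```text
t: 19.1
tool_pos: [0.5047, 0.1321, -0.0028]
orientation: [-0.0, 0.693, 0.721, 0.0]
wrist_force: [-0.5, -0.8, 0.0]
width: 0.0212
finger_force: 35.0
```

Run:
```python
from h import *
tips(('wrist',)); s=env.sense(); print(s["ft_torque"])
p,P=spat('wrist',.12)
X=cloud(p);g=masks(p)["green"]; P=X[g]; print(len(P))
cv2.imwrite("pics/w6.png",p["color"][:,:,::-1])
```

```text
tool [ 0.5047  0.1321 -0.0028] w 0.0212 F [-0.5 -0.8  0. ] ff 35.0
wrist 3007 lowest world z mm [31.6 32.  32.5] x [-3.6 11.2]
[0.0291303  0.04407913 0.05604813]
wrist 18594 rect (array([502.8, 142.7]), array([ 51.3, 241. ]), 1.97)
  y 0.032 x 0.4974..0.5185 mid 0.5080 z 0.0392
  y 0.062 x 0.5019..0.5168 mid 0.5093 z 0.0392
  y 0.092 x 0.4952..0.5157 mid 0.5055 z 0.0392
  y 0.122 x 0.4938..0.5147 mid 0.5043 z 0.0393
  y 0.152 x 0.4925..0.5134 mid 0.5029 z 0.0392
  y 0.182 x 0.4761..0.5271 mid 0.5016 z 0.0334
  y 0.212 x 0.4749..0.5263 mid 0.5006 z 0.0333
  y 0.242 x 0.4917..0.5085 mid 0.5001 z 0.0333
6180
```

View pics/w6.png

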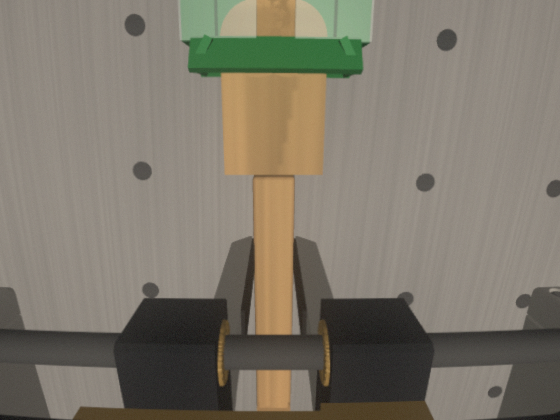

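The wrist view shows the blade tip already in the slot under the clear roof. The blade (222–326) is centred in the caddy's front (188–362), so I'll push on.

Request:
{"api": "step_arm", "payload": {"motion": [[[7,0,0],[0,0,0],0.1],[[15,0,0],[0,0,0],0.1],[[23,0,0],[0,0,0],0.1],[[31,0,0],[0,0,0],0.1],[[38,0,0],[0,0,0],0.1],[[44,0,0],[0,0,0],0.1],[[49,0,0],[0,0,0],0.1],[[50,0,0],[0,0,0],0.1]], "newtons": 20}}

```text
t: 20.2
tool_pos: [0.5027, 0.1815, -0.0028]
orientation: [-0.0, 0.693, 0.721, -0.0]
wrist_force: [-0.0, -0.2, -0.1]
width: 0.0217
finger_force: 20.0
```

Request:
{"api": "step_arm", "payload": {"motion": [[[1,0,0],[0,0,0],0.1],[[2,0,0],[0,0,0],0.1],[[3,0,0],[0,0,0],0.1],[[4,0,0],[0,0,0],0.1],[[5,0,0],[0,0,0],0.1],[[5,0,0],[0,0,0],0.1],[[5,0,0],[0,0,0],0.1],[[5,0,0],[0,0,0],0.1]]}}

```text
t: 21.2
tool_pos: [0.5026, 0.186, -0.0027]
orientation: [-0.0, 0.693, 0.721, -0.0]
wrist_force: [-1.1, 0.2, 0.2]
width: 0.0213
finger_force: 20.0
```

Still no contact with the back stop, so I'll keep going slowly.

Request:
{"api": "step_arm", "payload": {"motion": [[[1,0,0],[0,0,0],0.1],[[2,0,0],[0,0,0],0.1],[[3,0,0],[0,0,0],0.1],[[4,0,0],[0,0,0],0.1],[[5,0,0],[0,0,0],0.1],[[5,0,0],[0,0,0],0.1],[[5,0,0],[0,0,0],0.1],[[5,0,0],[0,0,0],0.1]]}}

```text
t: 22.2
tool_pos: [0.5023, 0.1911, -0.0028]
orientation: [-0.0, 0.693, 0.721, -0.0]
wrist_force: [0.1, -0.6, -1.1]
width: 0.0215
finger_force: 20.0
```

Run:
```python
from h import *
tips(('wrist',)); p,P=spat('wrist',.12)
X=cloud(p);m=masks(p)["green"];P=X[m];P=P[(P[:,2]>.04)&(P[:,2]<.055)];print("front rim y",np.percentile(P[:,1],[0,1,5]),P[:,2].max())
S=X[masks(p)["spat"]];S=S[(S[:,2]<.036)&(S[:,2]>.03)&(S[:,1]>.1)];print("blade shoulder y",np.percentile(S[:,1],[0,1,3]),"blade x",S[:,0].min(),S[:,0].max())
```

```text
tool [ 0.5023  0.1911 -0.0028] w 0.0215 F [ 0.1 -0.6 -1.1] ff 20.0
wrist 3015 lowest world z mm [31.6 32.3 32.6] x [-4.2 11.1]
wrist 11671 rect (array([501.2, 201.3]), array([ 21.5, 240.4]), 2.04)
  y 0.091 x 0.4955..0.5161 mid 0.5058 z 0.0397
  y 0.121 x 0.4970..0.5137 mid 0.5053 z 0.0398
  y 0.151 x 0.4928..0.5134 mid 0.5031 z 0.0394
  y 0.181 x 0.4915..0.5123 mid 0.5019 z 0.0393
  y 0.211 x 0.4903..0.5111 mid 0.5007 z 0.0391
  y 0.241 x 0.4913..0.5087 mid 0.5000 z 0.0329
  y 0.271 x 0.4905..0.5081 mid 0.4993 z 0.0329
  y 0.301 x 0.4896..0.5070 mid 0.4983 z 0.0328
front rim y [0.22844798 0.22943596 0.23068111] 0.048374272239446875
blade shoulder y [0.24513814 0.24622653 0.24800899] blade x 0.4890992623263024 0.508702609891574
```

Request:
{"api": "step_arm", "payload": {"motion": [[[1,0,0],[0,0,0],0.1],[[2,0,0],[0,0,0],0.1],[[3,0,0],[0,0,0],0.1],[[4,0,0],[0,0,0],0.1],[[4,0,0],[0,0,0],0.1],[[4,0,0],[0,0,0],0.1],[[4,0,0],[0,0,0],0.1],[[4,0,0],[0,0,0],0.1]]}}

```text
t: 23.3
tool_pos: [0.5022, 0.1921, -0.0029]
orientation: [0.001, 0.693, 0.72, -0.001]
wrist_force: [0.1, -7.7, -1.4]
width: 0.0216
finger_force: 20.0
```

Contact at 7.7 N with the tool stalled means it's home. I'll relax the push, release, and retract straight up.

Request:
{"api": "step_arm", "payload": {"motion": [[[-2,0,0],[0,0,0],0.1],[[-2,0,0],[0,0,0],0.3],[[-2,0,0],[0,0,0],0.5],[[-2,0,0],[0,0,0],0.6],[[-2,0,0],[0,0,0],0.6],[[-2,0,0],[0,0,0],0.6],[[-2,0,-10],[0,0,0],0.6],[[-2,0,-25],[0,0,0],0.6]]}}

```text
t: 24.3
tool_pos: [0.5022, 0.1929, 0.023]
orientation: [-0.0, 0.693, 0.721, -0.0]
wrist_force: [0.6, 0.8, -0.4]
width: 0.0564
finger_force: 0.0
```

Request:
{"api": "step_arm", "payload": {"motion": [[[0,0,-20],[0,0,0],0.6],[[-10,0,-50],[0,0,0],0.6],[[-30,0,-80],[0,0,0],0.6],[[-50,0,-110],[0,0,0],0.6],[[-50,0,-130],[0,0,0],0.6],[[-50,0,-130],[0,0,0],0.6],[[-50,0,-130],[0,0,0],0.6],[[-50,0,-130],[0,0,0],0.6]]}}

```text
t: 25.3
tool_pos: [0.5035, 0.1433, 0.1514]
orientation: [-0.0, 0.693, 0.721, -0.001]
wrist_force: [-0.2, -0.7, -0.2]
width: 0.0566
finger_force: 0.0
```

Run:
```python
from h import *
tips(('wrist',)); p,P=spat('wrist',.12); print(P[:,1].max())
X=cloud(p);P=X[masks(p)["green"]];q=P[(P[:,2]>.04)&(P[:,2]<.055)];print("front rim y",np.percentile(q[:,1],[0,1,5]))
for a in np.arange(.235,.33,.015):
    s=P[(np.abs(P[:,1]-a)<.005)&(P[:,2]<.055)]
    if len(s)>5: print(round(a,3),np.round([s[:,0].min(),s[:,0].max(),(s[:,0].min()+s[:,0].max())/2],4))
cv2.imwrite("pics/w7.png",p["color"][:,:,::-1])
```

```text
tool [0.5035 0.1433 0.1514] w 0.0566 F [-0.2 -0.7 -0.2] ff 0.0
wrist 3770 lowest world z mm [185.4 186.1 186.2] x [-5.3 11.1]
wrist 4309 rect (array([501.4, 193.5]), array([ 19.9, 240.6]), 2.22)
  y 0.083 x 0.4961..0.5153 mid 0.5057 z 0.0289
  y 0.113 x 0.4951..0.5142 mid 0.5046 z 0.0303
  y 0.143 x 0.4942..0.5127 mid 0.5034 z 0.0319
  y 0.173 x 0.4922..0.5122 mid 0.5022 z 0.0335
  y 0.203 x 0.4912..0.5107 mid 0.5009 z 0.0351
  y 0.233 x 0.4906..0.5091 mid 0.4999 z 0.0364
  y 0.263 x 0.4919..0.5078 mid 0.4998 z 0.0323
  y 0.293 x 0.4900..0.5064 mid 0.4982 z 0.0338
0.31384924316526297
front rim y [0.22841273 0.22888492 0.2299972 ]
0.235 [0.4605 0.5454 0.5029]
0.25 [0.5046 0.5437 0.5242]
```

View pics/w7.png

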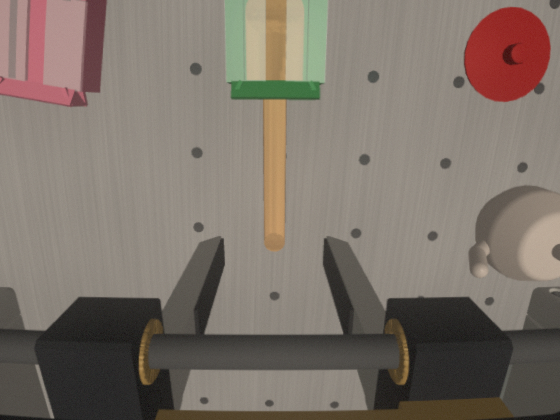

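The wrist view shows the blade hidden under the caddy roof at (275,50), the handle straight out to (275,242), and the gripper clear of everything. The handle end at y≈0.073 m puts the tip at the back stop, so I'm handing in.

```bash
python3 -c "
from rig import env
print(env.hand_in())"
```

```text
the job is handed in; nothing more can be done
None
```

I pulled the spatula from the rack, laid it flat on the ledge and let go, then took it by the handle and slid it home in the green caddy's slot (back stop felt at about 8 N), let go and handed in; no verdict was returned, and the reported TCP height was about 35 mm lower than the true fingertips, so my first grasp closed above the blade and I used camera heights after that.

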